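Press the stud into the plinth with the locking clamp

ROBOT

A 6-joint arm with a two-finger parallel gripper is mounted at the origin on the work surface. World frame = base frame: x ahead of the robot, y to its left, z up, the work surface at z = 0. Lengths are in m, angles in rad, forces in N, time in s.
With the tool pointing down it reaches from about 0.4 to 0.825 m from the base axis. Payload 7 kg.
Tool frame: the origin (TCP) lies midway between the tips of the shut fingers; the grasp point (between the pads) lies 19 mm behind it; z points along the fingers, x is the direction in which the jaws open and shut, and the axes are right-handed (so a half turn about z gives the same grasp; the last joint's range is limited). The gripper opens to 88 mm and grips with 3 to 60 N. Pads are 19 mm wide; open, the fingers measure 130 mm over their backs; the gripper's body (78 mm by 193 mm) begins 47 mm behind the grasp point.
Start: joints at [-1.025, 0.359, 0.012, 0, -1.224, -0.288], TCP at [0.172, -0.653, 0.227] pointing down, gripper open.
Joint ranges: [-3.07, 3.07], [-1.43, 2.12], [-1.02, 1.25], [-3.03, 1.67], [-3.05, -0], [-3.03, 3.03]. Speed limits (rad/s): [2.39, 2.39, 3.01, 3.14, 3.14, 3.14].

INTERFACE

Orientations are given as [roll, pitch, yaw] about the fixed x, y, z axes, in that order (R = Rz(yaw) Ry(pitch) Rx(roll)).
In Python, from station import status, eyes, workorder gives the robot as it stands.
- The arm moves only by the shell command python3 -m jog 'ROWS' [OPENING] [FORCE]. ROWS is JSON, a list of rows, each a list of 6 numbers: the shift along the world's x, y, z in mm, then the turn, a rotation vector about the world's x, y, z in rad. A call has 1 to 12 rows; each row shifts and turns the pose as measured when the row begins; what a row does not reach is not made up. A row lasts 1/10 s, in which the tool goes at most 50 mm and 8.59 degrees, less where a joint would pass 70% of its speed; a pose out of reach is approached as far as the arm can. A call with a gripper value outside its range is refused whole. OPENING is the opening, from 0 (shut) to 1 (fully open), set as the call begins (- or left out, the last holds). The fingers move at their own pace and stop on an object; FORCE is the grip in N (left out, the last holds). Time passes only in rows, so rows that do not move let the fingers close. It gives the time, the measured TCP pose, the force and the opening at its end, in the units of the state.
- status.get_state(): the state, without advancing time (a new reading comes with each control period).
- eyes.grab_frame(name): name is "scene" or "top" or "wrist"; returns the picture (400x640x3 uint8, blue, green, red); there is no depth.
- eyes.calibration(name): a dict with "camera_matrix" (3x3 intrinsics, pixels), "cam_to_world" (4x4, takes a point from camera to world coordinates); the wrist camera has in their place "hand_eye" (4x4, takes a point from camera to tool coordinates, whose origin is the TCP and whose axes are the tool frame's). Camera axes: x right, y up, looking along -z (the intrinsics and any distortion apply to the point x, -y, -z); pixel columns grow to the right and rows downward; lengths in m; the calibration is good to about 2 mm. A picture is of the moment at which its call begins: read the wrist's pose just before it. calibration takes no time and is no camera call.
- workorder.job_done(): hands the job in, once; it reports no verdict.
The state is a dict: "t": time; "q": joint angles; "qd": joint speeds; "joint_efforts": joint torques, N m; "eef_pos": TCP position; "ee_rot": TCP orientation; "force": force on the tool from outside, world axes, zero at the start; "moment": the same for the moment, N m; "width": finger opening in m.
Only numpy, scipy, OpenCV 4.12 (cv2) and the standard library are available. Lean on these libraries where they do the work, as an engineer would, in place of code of your own. Each camera call takes 0.05 s, during which the arm holds its last target. There are 200 camera calls.

TASK

Stand the small soapstone plinth in the nest of the locking clamp with its brass stud facing the moving jaw, then push the clamp's handle shut over centre until it bears firmly on its stop (15 to 22 N) with the stud pressed fully home, and take your fingers off: it must stay locked by itself. Then pull the release lever to unlock it and swing the handle all the way open, leaving the plinth standing in the nest. Never bear on the handle or lever with more than about 25 N, and leave the other things where they lie.

Things in the scene. Friction and masses are not known exactly. Their poses are not given: they have to be found in the camera images.
- clamp: steel locking clamp lying flat on a plate x -87 to 98, y -185 to 115 mm (10 mm high; origin on the bench). All below 50 mm. Jaws at the +y end, handles at the -y end, moving jaw and handle on the -x side; the jaw presses towards +x. Fixed back bar along y at x 62 to 78, y -190 to 100 mm, 36 mm high. Body block x -20 to 65, y -27 to 3 mm, 44 mm high
- nest (a point): centre of the nest floor on the plate (clamp frame 0, 80, 10 mm), axes as the clamp's. Two guide strips along x, 8 mm high, leave a channel 51 mm wide in y. On the +x side a sprung rubber pad (9 N/mm) has its face at clamp x = 28 mm; the open jaw's face is at x = -42 mm. The plinth goes in with its centre at clamp x -5 to 2 mm; the jaw slides it on against the pad
- plinth: loose grey soapstone plinth, 0.2 to 0.35 kg: block 50 (x) x 44 (y) x 36 mm high, a 40 x 36 mm step to 42 mm, a dome to 57 mm. Origin at the centre of its underside, z up. The brass stud is in the middle of its -x face, 18 mm up. In the nest its axes agree with the clamp's
- stud_head (a point): outer end of the round brass stud (15 mm head, 4 mm thick): 36 mm from the plinth's vertical axis when proud, 29 mm when home (head against the stone)
- stud (a joint): how far the stud has been pushed in: about 0 at the start (7 mm proud), 0.007 m home. A snug fit that needs about 14 N; the clamp supplies that
- jaw (a joint): moving jaw's swing in rad: 0 fully open, about 0.24 locked on the plinth (much the same some way before dead centre, so it does not tell whether the clamp is locked). Linked to the handle; most of its motion comes early
- jaw_face (a point): centre of the moving jaw's 24 mm wide face, 28 mm above the bench; the jaw pivots at clamp (-37, 0) mm
- handle: moving handle: straight steel bar 16 mm thick, 19 to 41 mm above the bench, reaching 145 mm from its hinge (its origin), then a small end knob of 12 mm. Shut by pushing its outer (-x) side towards +x, counter-clockwise from above: up to 0.15 rad of free play, then 0.67 rad under load to a rigid stop. It stays where it is left. Push with closed fingers: grip counts as bearing on it
- handle_hinge (a point): hinge axis of the handle, clamp (-63, -62) mm, 30 mm up. Pushed 115 mm from it, the loaded handle takes 3 to 7 N, falling to none past dead centre, 0.07 rad before the rigid stop; there the push rises at once. A hidden screw sets the stop anywhere within 0.2 rad of the clamp's -y direction (bar's line, hinge to tip), so it must be felt
- handle_tip (a point): point on the bar's centre line 135 mm from the hinge (10 mm short of the bar's end), at half height
- lever (a joint): release lever's swing in rad: 0 at rest (sprung off the handle's inner side), 0.22 fully pulled to the handle. Pulled at its tip, first the handle's free play goes, then the lever (1 to 2 N), then the handle comes back over centre (2 to 5 N) and follows outwards with little force to a rigid open stop, where the jaw reads 0
- lever_tip (a point): round end (12 mm) of the release lever, 22 to 38 mm above the bench, 137 mm from the handle hinge and 36 mm from the bar's centre line at rest, between handle and back bar; with the handle shut 50 to 110 mm are free between it and the bar. Lever: 6 mm strip pivoted 42 mm from the handle hinge. Pull it towards the handle (-x, clockwise from above)
- mallet: stone-carver's hammer, about 300 mm long, lying flat; bystander, origin at its underside's centre
- chisel_a: steel chisel, 170 mm long, 12 mm thick, lying flat; bystander, origin at its underside's centre
- chisel_b: steel chisel, 140 mm long, 10 mm thick, lying flat; bystander, origin at its underside's centre
- bottle: clear water bottle with green cap, 64 mm wide, 210 mm tall, standing; bystander, origin at its underside's centre
- offcut: rough stone chip, 55 x 35 x 28 mm high; bystander, origin at its underside's centre
- figure: finished dark stone figure, round, 56 mm wide, 106 mm tall, standing; bystander, origin at its underside's centre
- brush: dusting brush lying flat; bystander, origin at its underside's centre
Not all that is in view belongs to the job. Several things look just like the plinth: the one meant starts farthest to the robot's right.

How it is judged:
On the way, in this order (a step that is already met when the one before it is completed fails the run):
1. the plinth stands in the nest, stud still proud and facing the jaw, let go (x of plinth in the frame of clamp between -0.014 and 0.012 m and y of plinth in the frame of clamp between 0.072 and 0.088 m and z of plinth in the frame of clamp between 0.006 and 0.0135 m and angle between plinth's own z axis and vertical below 0.08 rad and angle between the x axis of plinth and the x axis of clamp, either way round below 0.15 rad and x of stud_head in the frame of clamp below -0.015 m and value of joint stud below 0.003 m and contact force between the fingers and plinth below 0.1 N), for 0.2 s.
2. the shut handle bears firmly on its stop: pushed with over 12 N, stud home (value of joint stud above 0.0058 m and value of joint jaw above 0.22 rad and contact force between the fingers and handle above 12 N), for 0.1 s.
3. the clamp is locked on the plinth by itself, fingers off the handle, stud home (x of plinth in the frame of clamp between -0.014 and 0.012 m and y of plinth in the frame of clamp between 0.072 and 0.088 m and z of plinth in the frame of clamp between 0.006 and 0.0135 m and angle between plinth's own z axis and vertical below 0.08 rad and angle between the x axis of plinth and the x axis of clamp, either way round below 0.15 rad and x of stud_head in the frame of clamp below -0.015 m and value of joint stud above 0.0058 m and value of joint jaw above 0.22 rad and contact force between the fingers and handle below 0.2 N and contact force between jaw and plinth above 8 N), for 0.4 s.
4. the release lever is pulled while the clamp is still closed (value of joint lever above 0.12 rad and value of joint jaw above 0.2 rad), for 0.05 s.
At the end, for the whole second after the job is handed in: The plinth stands upright and still on the nest floor between the guides, stud to the jaw (within 8 mm across, 12 mm along, 0.15 rad); the stud is in by over 5.8 of 7 mm; the jaw is off it and below 0.16 rad; the release lever is back below 0.06 rad (x of plinth in the frame of clamp between -0.014 and 0.012 m and y of plinth in the frame of clamp between 0.072 and 0.088 m and z of plinth in the frame of clamp between 0.006 and 0.0135 m and angle between plinth's own z axis and vertical below 0.08 rad and angle between the x axis of plinth and the x axis of clamp, either way round below 0.15 rad and x of stud_head in the frame of clamp below -0.015 m and value of joint stud above 0.0058 m and value of joint jaw below 0.16 rad and value of joint lever below 0.06 rad and linear speed of plinth below 0.02 m/s and contact force between jaw and plinth below 0.1 N); the robot touches nothing.
It fails at once if more than 28 N between the fingers and the handle or lever (contact force between the fingers and handle above 28 N).
It fails at once if a bystander is moved by more than 30 mm (distance of any of mallet, chisel_a, chisel_b, bottle, offcut, figure, brush from where it was at the start of the episode above 0.03 m).
It also fails if it takes over 70 s, if anything falls off the work surface, if the arm or the gripper's body presses on something with over 40 N, if the wrist force passes 120 N, or if a joint passes its speed limit or range.

## Working session

There is one attempt and no reset: what is moved stays moved. The work goes in short steps, Python scripts to look and compute and a shell command to move; the robot and the scene stay as the last step left them, time stands still between calls to the robot, and variables do not carry over. Pictures are saved under pics/ and viewed, about 8 in all and at most 12, crops included, and the job is handed in when it is done.

```bash
mkdir -p pics
cat > h.py <<'E'
import numpy as np,cv2
from station import status,eyes,workorder
from scipy.spatial.transform import Rotation as R
def pose():
    s=status.get_state();T=np.eye(4)
    r=np.array(s['ee_rot']);T[:3,:3]=R.from_euler('xyz',r).as_matrix() if r.size==3 else r
    T[:3,3]=s['eef_pos'];return T
def cam(n,T=None):
    c=eyes.calibration(n);K=np.array(c['camera_matrix'])
    M=np.array(c['cam_to_world']) if n!='wrist' else T@np.array(c['hand_eye'])
    return K,M,c
def ray(K,M,uv,z):
    d=np.linalg.inv(K)@[uv[0],uv[1],1];d=M[:3,:3]@(d*[1,-1,-1]);o=M[:3,3]
    return o+d*(z-o[2])/d[2]
def proj(K,M,p):
    q=M[:3,:3].T@(np.array(p)-M[:3,3]);q=K@(q*[1,-1,-1]);return q[:2]/q[2]
E
python3 - <<'E'
from h import *
print(status.get_state())
for n in ['top','scene','wrist']:
    K,M,c=cam(n,pose());print(n,K.tolist(),M.round(3).tolist(),[k for k in c])
    cv2.imwrite(f'pics/{n}0.png',eyes.grab_frame(n))
E
```

```text
{'t': 0.0, 'q': array([-1.02488859e+00,  3.59360675e-01,  1.10717545e-02, -3.80359582e-04,
       -1.22406760e+00, -2.88106845e-01]), 'qd': array([-0.00091957, -0.00029023,  0.00112296, -0.00053359,  0.00059888,
        0.00085257]), 'joint_efforts': array([-1.02944472e-03, -5.82719135e+01,  2.93062520e+01,  6.99750960e+00,
        7.18108247e-03, -1.74042757e-04]), 'eef_pos': array([ 0.17196469, -0.65223288,  0.22563979]), 'ee_rot': array([-3.14149212e+00, -1.59749864e-03,  1.82846761e+00]), 'force': array([ 0.02397725,  0.25968176, -0.04083896]), 'moment': array([-0.03628982, -0.03321803,  0.04741899]), 'width': 0.087852678848076}
top [[494.0511187422558, 0.0, 319.49130664583646], [0.0, 494.0511187422558, 192.8102505230112], [0.0, 0.0, 1.0]] [[-0.02, 0.998, -0.059, 0.37], [-1.0, -0.021, -0.015, 0.012], [-0.016, 0.059, 0.998, 1.312], [0.0, 0.0, 0.0, 1.0]] ['camera_matrix', 'cam_to_world']
scene [[506.18109627923155, 0.0, 324.7337434473474], [0.0, 506.18109627923155, 201.571838336011], [0.0, 0.0, 1.0]] [[-0.032, -0.588, 0.808, 1.507], [0.999, -0.015, 0.029, 0.038], [-0.005, 0.809, 0.588, 0.812], [0.0, 0.0, 0.0, 1.0]] ['camera_matrix', 'cam_to_world']
wrist [[335.14691754044145, 0.0, 321.38671443347573], [0.0, 335.14691754044145, 198.1851308095934], [0.0, 0.0, 1.0]] [[-0.255, -0.935, -0.245, 0.105], [0.967, -0.246, -0.066, -0.67], [0.002, -0.254, 0.967, 0.385], [0.0, 0.0, 0.0, 1.0]] ['camera_matrix', 'hand_eye']
```

View pics/top0.png

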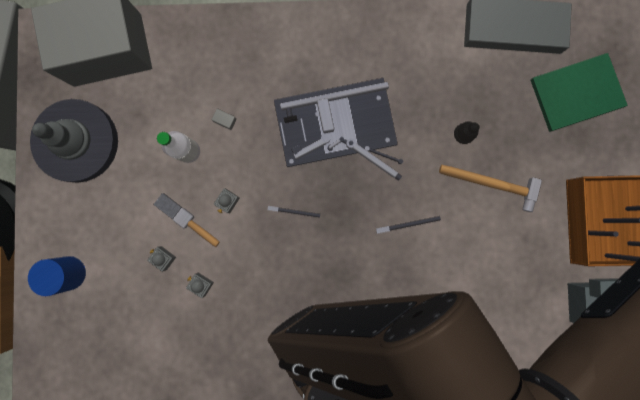

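View pics/scene0.png

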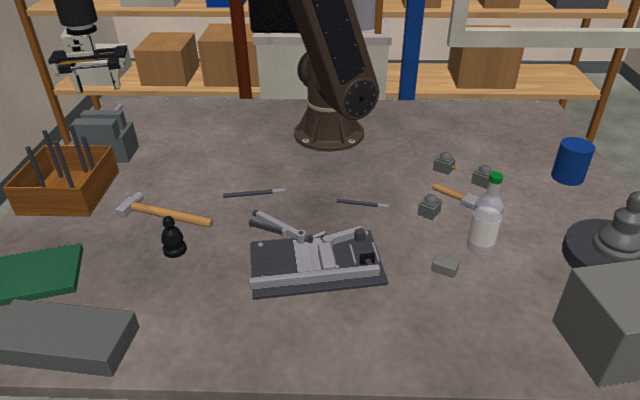

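Run:
```python
import cv2
a=cv2.imread('pics/top0.png')
x=cv2.resize(a[70:200,260:420],None,fx=5,fy=5,interpolation=cv2.INTER_CUBIC)
y=cv2.resize(a[180:305,130:260],None,fx=4,fy=4,interpolation=cv2.INTER_CUBIC)
cv2.imwrite('pics/c1.png',x[:600]);cv2.imwrite('pics/c2.png',y)
from h import *
K,M,c=cam('top')
for n,uv,z in [('plA',(227,201),.05),('plB',(160,258),.05),('plC',(199,285),.05),('bottle',(165,139),.21),('knob',(398,177),.03),('offc',(223,119),.028)]: print(n,ray(K,M,uv,z).round(3))
```

```text
plA [0.429 0.268 0.05 ]
plB [0.287 0.441 0.05 ]
plC [0.217 0.341 0.05 ]
bottle [0.565 0.374 0.21 ]
knob [ 0.483 -0.174  0.03 ]
offc [0.647 0.281 0.028]
```

View pics/c1.png

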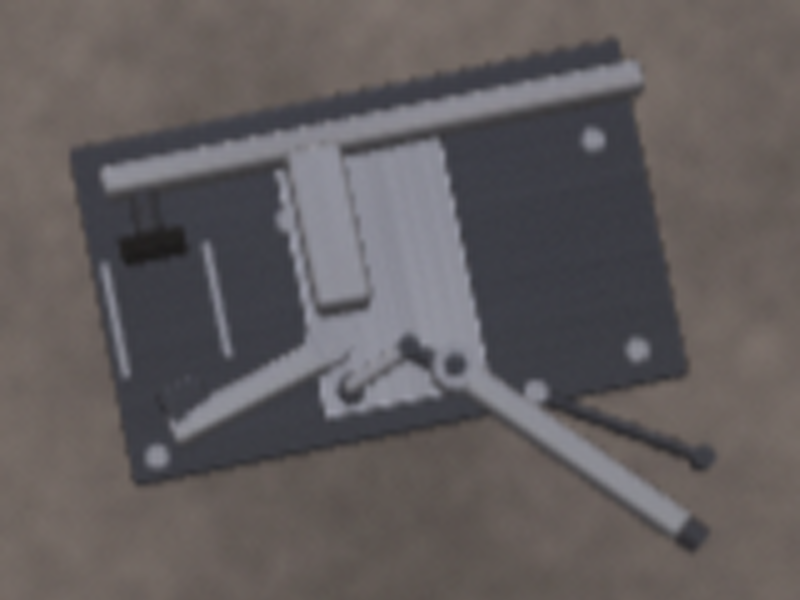

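View pics/c2.png

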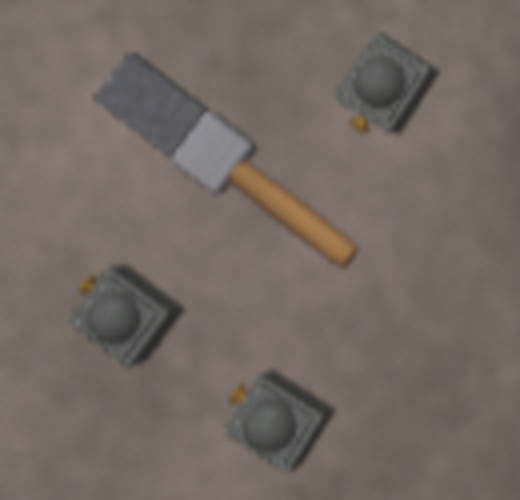

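Run:
```python
from h import *
from scipy.optimize import least_squares
K,M,c=cam('top')
# clamp pts: local xyz, crop px
P=[((98,115,10),(75,150)),((98,-185,10),(618,40)),((-87,-185,10),(688,372)),((-87,115,10),(140,482)),((-63,-62,41),(455,363)),
 ((62,100,36),(103,192)),((62,-190,36),(640,84))]
def f(v):
    r=R.from_euler('z',v[2]).as_matrix();t=np.array([v[0],v[1],0])
    return np.concatenate([proj(K,M,r@(np.array(p)/1000)+t)-(np.array(u)+.5)/5-[259.5,69.5] for p,u in P])
s=least_squares(f,[.6,0,0]);print(s.x,s.fun.reshape(-1,2).round(1).tolist())
```

```text
[0.62549013 0.01860816 0.17851953] [[-1.4, -0.6], [0.0, -1.0], [0.4, -0.0], [-1.0, 0.4], [0.2, 0.3], [0.2, 0.7], [1.5, 0.2]]
```

```bash
python3 -m jog '[[33,35,0,0,0,-0.08],[33,35,0,0,0,-0.08],[33,35,0,0,0,-0.08],[33,35,0,0,0,-0.08],[33,35,0,0,0,-0.08],[33,35,0,0,0,-0.08],[33,35,0,0,0,-0.08],[33,35,0,0,0,-0.08],[33,35,0,0,0,-0.08],[33,35,0,0,0,-0.08]]' 1
python3 -m jog '[[-6,46,0,0,0,0],[-6,46,0,0,0,0],[-6,46,0,0,0,0],[-6,46,0,0,0,0],[-6,46,0,0,0,0],[-6,46,0,0,0,0],[-6,46,0,0,0,0],[-6,46,0,0,0,0],[-6,46,0,0,0,0],[-6,46,0,0,0,0],[-6,46,0,0,0,0]]'
python3 - <<'E'
from h import *
print(status.get_state()['q'].round(2))
K,M,c=cam('top');print(ray(K,M,(226.7,200.9),.037),eyes.calibration('wrist')['hand_eye'])
E
```

```text
t: 1.15
eef_pos: [0.5058, -0.2906, 0.2223]
ee_rot: [-3.138, -0.005, 0.988]
force: [1.0, -0.5, -0.5]
width: 0.0879
t: 2.25
eef_pos: [0.4377, 0.2346, 0.2202]
ee_rot: [-3.135, -0.006, 0.989]
force: [1.7, 1.3, -0.6]
width: 0.0879
[ 0.88  0.07 -0.38 -0.01 -1.12 -3.03]
[0.43006758 0.271062   0.037     ] [[ 9.99999787e-01 -4.88558020e-04  4.31641316e-04 -4.22949245e-04]
 [-3.63011871e-04 -9.67257291e-01 -2.53797560e-01 -6.86876455e-02]
 [ 5.41503044e-04  2.53797349e-01 -9.67257263e-01 -1.59321517e-01]
 [ 0.00000000e+00  0.00000000e+00  0.00000000e+00  1.00000000e+00]]
```

```bash
python3 -m jog '[[0,3,0,0,0,0.149],[-1,3,0,0,0,0.149],[-1,3,0,0,0,0.149],[-1,3,0,0,0,0.149],[-1,3,0,0,0,0.149],[-1,3,0,0,0,0.149],[-1,3,0,0,0,0.149],[-1,3,0,0,0,0.149],[-1,3,0,0,0,0.149],[0,3,0,0,0,0.149],[0,3,0,0,0,0.149]]'
python3 -m jog '[[0,0,-4,0,0,0.149],[0,0,-5,0,0,0.149],[0,0,-5,0,0,0.149],[0,0,-5,0,0,0.149],[0,0,-5,0,0,0.149],[0,0,-5,0,0,0.149],[0,0,-5,0,0,0.149],[0,0,-5,0,0,0.149],[0,0,-5,0,0,0.149],[0,0,-5,0,0,0.149],[0,0,-3,0,0,0],[0,0,0,0,0,0]]'
python3 - <<'E'
from h import *
T=pose();print(T[:3,3].round(4),status.get_state()['q'].round(2));a=eyes.grab_frame('wrist');cv2.imwrite('pics/w1.png',a)
E
```

```text
t: 3.35
eef_pos: [0.426, 0.2747, 0.2178]
ee_rot: [-3.131, -0.006, 2.642]
force: [0.2, 0.6, 0.1]
width: 0.0871
t: 4.55
eef_pos: [0.4243, 0.2736, 0.162]
ee_rot: [-3.131, -0.01, -2.142]
force: [0.3, 0.3, -0.5]
width: 0.0876
[0.4243 0.2736 0.162 ] [ 0.97  0.14 -0.45  0.01 -0.99  0.02]
```

View pics/w1.png

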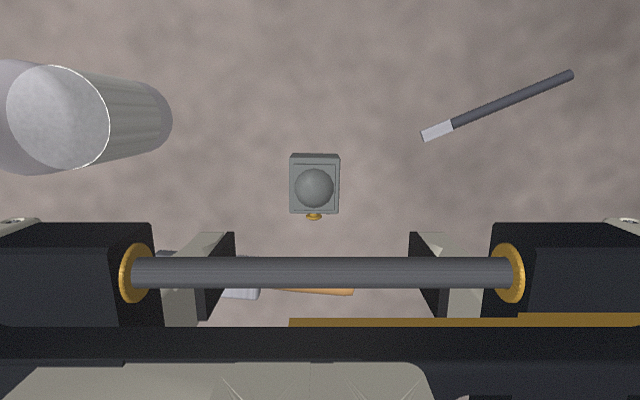

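Run:
```python
from h import *
T=pose();K,M,c=cam('wrist',T);a=cv2.imread('pics/w1.png')
c2=cv2.resize(a[140:230,270:360],None,fx=6,fy=6,interpolation=cv2.INTER_CUBIC);cv2.imwrite('pics/w1c.png',c2)
for uv,z in [((290,213),.036),((339,213),.036),((314,216),.018),((314,188),.046),((291,154),.036),((340,154),.036)]: print(uv,ray(K,M,uv,z).round(4))
```

```text
(290, 213) [0.4219 0.3063 0.036 ]
(339, 213) [0.3982 0.2697 0.036 ]
(314, 216) [0.4034 0.2932 0.018 ]
(314, 188) [0.4312 0.2747 0.046 ]
(291, 154) [0.4649 0.2763 0.036 ]
(340, 154) [0.4423 0.2412 0.036 ]
```

View pics/w1c.png

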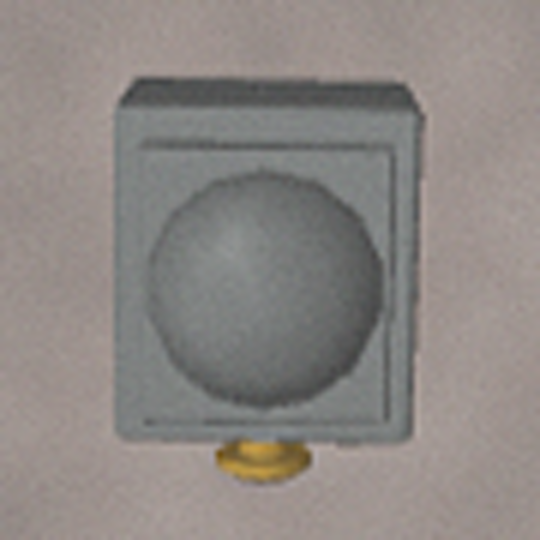

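Run:
```python
from h import *
T=pose();K,M,c=cam('wrist',T)
P=np.array([ray(K,M,(269.6+x/6,139.6+y/6),.036) for x,y in [(114,110),(418,113),(412,442),(115,438)]])
ctr=P.mean(0);print(ctr,np.linalg.norm(P-np.roll(P,-1,0),axis=1))
d=P[0]+P[1]-P[2]-P[3];d2=P[0]+P[3]-P[1]-P[2];print('plinth yaw',np.arctan2(d[1],d[0]),np.arctan2(d2[1],d2[0])-np.pi/2)
print('tool',T[:3,3],np.arctan2(T[1,0],T[0,0])+np.pi/2,T[:3,2],'off',ctr-T[:3,3])
```

```text
[0.43094678 0.27526393 0.036     ] [0.04330698 0.04895249 0.04407726 0.04869596]
plinth yaw -0.5839085265788072 -0.585018898695415
tool [0.42437077 0.27369162 0.16218284] -0.5712832096257578 [ 0.00374027 -0.01351056 -0.99990173] off [ 0.00657601  0.00157231 -0.12618284]
```

```bash
python3 -m jog '[[7,1.5,-20,0.013,0.004,-0.013],[0,0,-35,0,0,0],[0,0,-35,0,0,0],[0,0,-30,0,0,0],[0,0,-15,0,0,0],[0,0,-8,0,0,0],[0,0,0,0,0,0]]'
python3 - <<'E'
from h import *
T=pose();print(T[:3,3].round(4),np.arctan2(T[1,0],T[0,0])+np.pi/2,T[:3,2].round(4))
E
```

```text
t: 5.3
eef_pos: [0.4339, 0.2774, 0.018]
ee_rot: [-3.141, 0.008, -2.177]
force: [-0.4, 0.6, 0.3]
width: 0.0876
[0.4339 0.2774 0.018 ] -0.6060602729257609 [ 0.0051  0.0057 -1.    ]
```

```bash
python3 -m jog '[[-3,-2,-5,0,0.005,0.02],[0,0,0,0,0,0]]'; python3 -m jog '[[0,0,0,0,0,0],[0,0,0,0,0,0],[0,0,0,0,0,0],[0,0,0,0,0,0],[0,0,0,0,0,0]]' 0 30
python3 - <<'E'
from h import *
T=pose();print(T[:3,3].round(4),np.arctan2(T[1,0],T[0,0])+np.pi/2,T[:3,2].round(4),status.get_state()['width'])
E
```

```text
t: 5.5
eef_pos: [0.4313, 0.2761, 0.014]
ee_rot: [3.138, 0.007, -2.156]
force: [-0.1, -0.3, -0.1]
width: 0.0882
t: 6.0
eef_pos: [0.4326, 0.2777, 0.0168]
ee_rot: [3.139, 0.012, -2.157]
force: [0.6, 0.1, -0.3]
width: 0.0533
[0.4326 0.2777 0.0168] -0.5859297500115073 [ 0.0041  0.0115 -0.9999] 0.053292585200428955
```

```bash
python3 -m jog '[[-1,-2,-4,-0.01,0,0],[0,0,0,0,0,0],[0,0,0,0,0,0],[0,0,0,0,0,0]]' 0 30
python3 - <<'E'
from h import *
T=pose();print(T[:3,3].round(4),np.arctan2(T[1,0],T[0,0])+np.pi/2,T[:3,2].round(4),status.get_state()['width'])
t=R.from_euler('z',.1785).as_matrix()@[-.002,.08,.01]+[.6255,.0186,0];print('nest target',t)
E
```

```text
t: 6.4
eef_pos: [0.4315, 0.2756, 0.0126]
ee_rot: [-3.138, 0.003, -2.157]
force: [0.3, -1.0, 2.8]
width: 0.0439
[0.4315 0.2756 0.0126] -0.5857135326666647 [ 4.3e-03  5.0e-04 -1.0e+00] 0.04386776163650455
nest target [0.60932749 0.09697378 0.01      ]
```

```bash
python3 -m jog '[[0,0,25,0,0,0],[0,0,40,0,0,0],[0,0,40,0,0,0],[22,-22,10,0,0,0.095],[22,-22,0,0,0,0.095],[22,-22,0,0,0,0.095],[22,-22,0,0,0,0.095],[22,-22,0,0,0,0.095],[22,-22,0,0,0,0.095],[22,-22,0,0,0,0.095],[22,-22,0,0,0,0.095],[0,0,0,0,0,0]]'
python3 - <<'E'
from h import *
T=pose();print(T[:3,3].round(4),np.arctan2(T[1,0],T[0,0])+np.pi/2,T[:3,2].round(4),status.get_state()['width'],status.get_state()['q'].round(2))
np.save('T2.npy',T)
a=eyes.grab_frame('wrist');cv2.imwrite('pics/w2.png',cv2.resize(a,(800,500),interpolation=cv2.INTER_CUBIC))
cv2.imwrite('pics/w2o.png',a)
E
```

```text
t: 7.6
eef_pos: [0.6074, 0.0891, 0.1253]
ee_rot: [3.138, -0.004, -1.364]
force: [-0.9, -0.2, -3.3]
width: 0.0438
[0.6074 0.0891 0.1253] 0.20701403437125743 [-0.0025 -0.005  -1.    ] 0.04382403077030015 [ 0.47  0.34 -0.26  0.   -0.97  1.31]
```

View pics/w2.png

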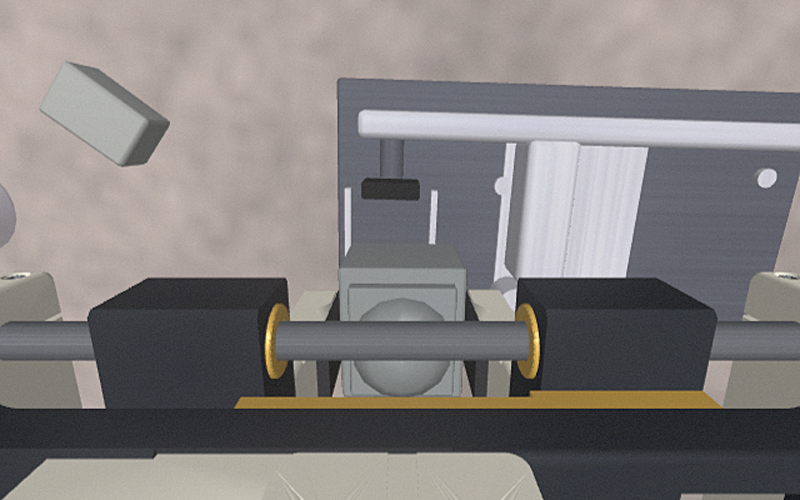

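Run:
```python
from h import *
from scipy.optimize import least_squares
T=np.load('T2.npy');K,M,c=cam('wrist',T)
g=lambda u,z:ray(K,M,(u[0]/1.25,u[1]/1.25),z/1000)
# (pixel, z, axis, value mm)
C=[((338,78),10,0,98),((790,94),10,0,98),((338,78),10,1,115),((339,160),10,1,115),((351,200),18,1,105.5),((351,235),18,1,105.5),((430,200),18,1,54.5),((430,235),18,1,54.5),((360,122),36,1,100),((380,111),36,0,78),((780,122),36,0,78)]
def loc(v): return [R.from_euler('z',-v[2]).apply(g(u,z)-[v[0],v[1],0])*1000 for u,z,_,_ in C]
f=lambda v:[l[a]-w for l,(_,_,a,w) in zip(loc(v),C)]
s=least_squares(f,[.6255,.0186,.1785],loss='soft_l1');print(s.x,np.round(f(s.x),1))
print('at top fit',np.round(f([.6255,.0186,.1785]),1))
for v in (s.x,[.6255,.0186,.1785]):
  t=R.from_euler('z',v[2]).apply([-.002,.08,.01])+[v[0],v[1],0];print('target',t,'off',(t-T[:3,3])*1000)
# held plinth: stone edges columns at top z=TCP-12.6+36
z=T[2,3]-.0126+.036
for p in [(341,267),(465,267)]: print(g(p,z*1000))
```

```text
[0.62335607 0.0176525  0.17572768] [-0.3 -0.5 -0.2 -0.5  0.4  0.4  1.  -0.1 -1.2 -0.   1.3]
at top fit [-2.2 -3.3 -1.  -1.1 -0.2 -0.1  0.4 -0.7 -1.9 -2.1 -1.4]
target [0.6074009  0.09607081 0.01      ] off [-4.84630010e-02  6.97327225e+00 -1.15324230e+02]
target [0.60932749 0.09697378 0.01      ] off [   1.87812832    7.87624097 -115.32422967]
[0.62775643 0.11451794 0.14872423]
[0.63636842 0.07331204 0.14872423]
```

```bash
python3 -m jog '[[0.7,7,-15,0.005,-0.003,-0.031],[0,0,-25,0,0,0],[0,0,-20,0,0,0],[0,0,-5,0,0,0],[0,0,0,0,0,0]]'
cat > st.py <<'E'
from h import *
T=pose();s=status.get_state();print(T[:3,3].round(4),(np.arctan2(T[1,0],T[0,0])+np.pi/2).round(4),T[:3,2].round(4),'w',round(s['width'],4),'F',np.round(s['force'],1))
l=R.from_euler('z',-.176).apply(T[:3,3]-[.624,.0178,0])*1000;print('clamp frame',l.round(1))
E
python3 st.py
```

```text
t: 8.15
eef_pos: [0.6034, 0.0981, 0.0566]
ee_rot: [3.137, 0.001, -1.404]
force: [0.2, -0.4, -2.3]
width: 0.044
[0.6034 0.0981 0.0566] 0.1664 [-4.3e-03  3.0e-04 -1.0e+00] w 0.044 F [ 0.2 -0.4 -2.3]
clamp frame [-6.2 82.6 56.6]
```

```bash
python3 -m jog '[[4,-2,-8,0,-0.004,0.01],[0,0,0,0,0,0]]'; python3 st.py
```

```text
t: 8.35
eef_pos: [0.608, 0.0968, 0.0493]
ee_rot: [-3.14, 0.001, -1.393]
force: [-0.5, -0.2, -3.2]
width: 0.0436
[0.608  0.0968 0.0493] 0.178 [ 1.3e-03  8.0e-04 -1.0e+00] w 0.0436 F [-0.5 -0.2 -3.2]
clamp frame [-2.  80.6 49.3]
```

```bash
python3 -m jog '[[0,-0.5,-13,0,0,0],[0,0,-5,0,0,0],[0,0,0,0,0,0]]'; python3 st.py
```

```text
t: 8.65
eef_pos: [0.609, 0.0966, 0.0313]
ee_rot: [-3.137, 0.001, -1.393]
force: [-0.9, -0.2, -2.7]
width: 0.0437
[0.609  0.0966 0.0313] 0.1778 [ 0.0039  0.0019 -1.    ] w 0.0437 F [-0.9 -0.2 -2.7]
clamp frame [-1.  80.2 31.3]
```

```bash
python3 -m jog '[[-2,0,-5,0,0.003,0],[0,0,-2,0,0,0],[0,0,0,0,0,0]]'; python3 st.py
```

```text
t: 8.95
eef_pos: [0.6069, 0.0965, 0.0238]
ee_rot: [-3.141, 0.002, -1.393]
force: [0.4, -0.3, -2.6]
width: 0.0436
[0.6069 0.0965 0.0238] 0.1776 [ 6.0e-04  1.8e-03 -1.0e+00] w 0.0436 F [ 0.4 -0.3 -2.6]
clamp frame [-3.1 80.5 23.8]
```

```bash
python3 -m jog '[[1,0,-2,0,0,0],[0,0,-1,0,0,0]]'; python3 st.py
```

```text
t: 9.15
eef_pos: [0.6078, 0.0966, 0.0227]
ee_rot: [-3.141, 0.001, -1.393]
force: [-4.8, -0.7, 7.8]
width: 0.0436
[0.6078 0.0966 0.0227] 0.1783 [ 6.0e-04  1.5e-03 -1.0e+00] w 0.0436 F [-4.8 -0.7  7.8]
clamp frame [-2.2 80.4 22.7]
```

```bash
python3 -m jog '[[0,0,0,0,0,0],[0,0,0,0,0,0],[0,0,1,0,0,0]]' 0.75; python3 -m jog '[[0,0,25,0,0,0],[0,0,40,0,0,0],[0,0,45,0,0,0],[0,0,20,0,0,0]]' 0.75
python3 - <<'E'
from h import *
T=pose();np.save('T3.npy',T);a=eyes.grab_frame('wrist');cv2.imwrite('pics/w3.png',cv2.resize(a,(800,500),interpolation=cv2.INTER_CUBIC))
E
python3 st.py
```

```text
t: 9.45
eef_pos: [0.6093, 0.0971, 0.0253]
ee_rot: [-3.137, 0.002, -1.392]
force: [-0.6, 0.2, 1.2]
width: 0.0617
t: 9.85
eef_pos: [0.6072, 0.0958, 0.156]
ee_rot: [3.139, -0.0, -1.392]
force: [1.1, 0.7, 1.0]
width: 0.0659
[0.6082 0.0961 0.1583] 0.1789 [ 6.e-04  0.e+00 -1.e+00] w 0.0657 F [1.4 0.7 3. ]
clamp frame [ -1.8  79.9 158.3]
```

View pics/w3.png

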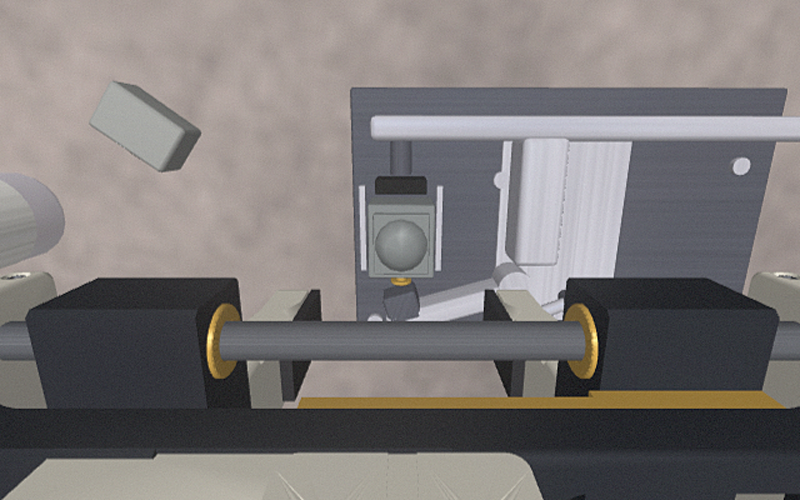

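```bash
cat > hp.py <<'E'
from h import *
C=np.array([.624,.0178,0]);Y=.176
W=lambda p:R.from_euler('z',Y).apply(np.array(p)/1000)+C
def push(a,off=17.5,r=115,z=24):
    b=np.array([-np.sin(a),-np.cos(a),0]);n=np.array([-np.cos(a),np.sin(a),0])
    return W(np.array([-63,-62,z])+r*b+off*n), -np.pi/2-a+Y
E
python3 - <<'E'
from hp import *
K,M,c=cam('top')
e=ray(K,M,(259.6+690/5,69.6+532/5),.038);h=W([-63,-62,0]);print('hinge',h,'seen',ray(K,M,(259.6+455/5,69.6+363/5),.041),'end',e)
d=(e-ray(K,M,(259.6+455/5,69.6+363/5),.041));print('len',np.linalg.norm(d[:2]),'a',-np.pi/2+Y-np.arctan2(d[1],d[0]))
print('fig',ray(K,M,(467,131),.05))
T=pose()
for a in (.8,.7,.6,.5,.4,.3,.2,.1,0,-.1,-.2):
    p,y=push(a);print(a,p.round(4),round(y,3))
print('approach',push(.8,50,115,24),'now',T[:3,3])
E
```

```text
hinge [ 0.57282898 -0.05427307  0.        ] seen [ 0.57526503 -0.0530963   0.041     ] end [ 0.48500968 -0.17235656  0.038     ]
len 0.14956282675763344 a 0.8238345623508285
fig [ 0.59589118 -0.35169941  0.05      ]
0.8 [ 0.4914 -0.1374  0.024 ] -2.195
0.7 [ 0.5001 -0.1451  0.024 ] -2.095
0.6 [ 0.5096 -0.1519  0.024 ] -1.995
0.5 [ 0.5196 -0.1577  0.024 ] -1.895
0.4 [ 0.5302 -0.1625  0.024 ] -1.795
0.3 [ 0.5412 -0.1662  0.024 ] -1.695
0.2 [ 0.5526 -0.1688  0.024 ] -1.595
0.1 [ 0.5641 -0.1703  0.024 ] -1.495
0 [ 0.5757 -0.1706  0.024 ] -1.395
-0.1 [ 0.5873 -0.1697  0.024 ] -1.295
-0.2 [ 0.5988 -0.1677  0.024 ] -1.195
approach (array([ 0.4650587 , -0.11838676,  0.024     ]), -2.1947963267948962) now [0.60820625 0.09610589 0.15829776]
```

```bash
python3 -m jog '[[-21,-30,0,0,0,-0.116],[-21,-30,0,0,0,-0.116],[-21,-30,0,0,0,-0.116],[-21,-30,0,0,0,-0.116],[-21,-30,0,0,0,-0.116],[-21,-30,0,0,0,-0.116],[-21,-30,0,0,0,-0.116],[0,0,-35,0,0,0],[0,0,-35,0,0,0],[0,0,-30,0,0,0],[0,0,-20,0,0,0],[0,0,0,0,0,0]]' 0 30; python3 st.py
python3 - <<'E'
from h import *
print(pose()[:3,0])
E
```

```text
t: 11.1
eef_pos: [0.4581, -0.1207, 0.0393]
ee_rot: [-3.127, 0.009, -2.239]
force: [0.8, 0.2, 0.6]
width: 0.0006
[ 0.4581 -0.1207  0.0393] -0.6678 [ 0.0171 -0.002  -0.9999] w 0.0006 F [0.8 0.2 0.6]
clamp frame [-187.6 -107.3   39.3]
[-0.61920274 -0.78517974 -0.00898579]
```

```bash
python3 -m jog '[[5,-3,-15,0.002,0.017,0.024],[12,-5,0,0,0,0],[5,-2,0,0,0,0],[0,0,0,0,0,0]]'; python3 st.py;python3 - <<'E'
from hp import *
for o in(17.5,20,25): print(push(.82,o))
E
```

```text
t: 11.5
eef_pos: [0.484, -0.1313, 0.0272]
ee_rot: [-3.139, 0.002, -2.214]
force: [0.6, -0.2, -0.4]
width: 0.0005
[ 0.484  -0.1313  0.0272] -0.6429 [ 3.6e-03 -3.0e-04 -1.0e+00] w 0.0005 F [ 0.6 -0.2 -0.4]
clamp frame [-163.9 -122.3   27.2]
(array([ 0.48978833, -0.13573165,  0.024     ]), -2.2147963267948962)
(array([ 0.48778908, -0.13423065,  0.024     ]), -2.2147963267948962)
(array([ 0.48379058, -0.13122865,  0.024     ]), -2.2147963267948962)
```

```bash
python3 -m jog '[[6,-4.5,-2,0,0.003,0],[5,-4.7,0,0,0,0.06],[5,-4.7,0,0,0,0.06],[4.8,-3.4,0,0,0,0.05],[4.8,-3.4,0,0,0,0.05],[5,-2.9,0,0,0,0.05],[5,-2.9,0,0,0,0.05]]' ; python3 st.py
cat > fs.py <<'E'
from hp import *
T=pose();s=status.get_state();p=R.from_euler('z',-Y).apply(T[:3,3]-C)*1000-[-63,-62,0]
# bar angle assuming off 17.5
phi=np.arctan2(-p[0],-p[1]);r=np.hypot(p[0],p[1]);a=phi-np.arcsin(17.5/r)
f=R.from_euler('z',-Y).apply(s['force']);n=np.array([-np.cos(a),np.sin(a),0])
b=np.array([-np.sin(a),-np.cos(a),0])
print('t',s['t'],'a',a.round(3),'r_along',np.sqrt(r*r-17.5**2).round(1),'Fn',round(f@n,1),'Fb',round(f@b,1),'toolrel',round(np.arctan2(T[1,0],T[0,0])-(-np.pi/2-a+Y),3),'z',T[2,3].round(4))
bw=R.from_euler('z',Y).apply(b);nw=R.from_euler('z',Y).apply(-n);print('push dir',nw.round(2))
print('to next -.1:',((push(a-.1)[0]-push(a)[0])*1000).round(1),'r fix to 115',(bw*(115-np.sqrt(r*r-17.5**2))).round(1))
E
python3 fs.py
```

```text
t: 12.2
eef_pos: [0.5174, -0.1576, 0.0276]
ee_rot: [3.137, 0.002, -1.886]
force: [-5.0, 6.2, -0.5]
width: 0.0005
[ 0.5174 -0.1576  0.0276] -0.3149 [-0.0035  0.0038 -1.    ] w 0.0005 F [-5.   6.2 -0.5]
clamp frame [-135.7 -154.    27.6]
t 12.2 a 0.519 r_along 116.0 Fn 6.8 Fb -4.1 toolrel 0.028 z 0.0276
push dir [ 0.94 -0.34  0.  ]
to next -.1: [10.5 -5.   0. ] r fix to 115 [ 0.3  0.9 -0. ]
```

```bash
python3 -m jog '[[5.2,-2.3,-1,0,0,0.045],[5.3,-2.1,-1,0,0,0.045],[5.4,-1.9,0,0,0,0.045],[5.5,-1.7,0,0,0,0.05]]' >/dev/null; python3 fs.py
```

```text
t 12.6 a 0.375 r_along 116.6 Fn 3.3 Fb -0.9 toolrel 0.073 z 0.0254
push dir [ 0.98 -0.2   0.  ]
to next -.1: [11.1 -3.4  0. ] r fix to 115 [ 0.3  1.6 -0. ]
```

```bash
python3 -m jog '[[5.5,-1.2,-0.5,0,0,0.02],[5.5,-1.1,0,0,0,0.03],[5.5,-1,0,0,0,0.03]]' >/dev/null; python3 fs.py
```

```text
t 12.9 a 0.247 r_along 116.4 Fn 3.7 Fb -1.7 toolrel 0.026 z 0.0256
push dir [ 1.   -0.07  0.  ]
to next -.1: [11.5 -2.   0. ] r fix to 115 [ 0.1  1.4 -0. ]
```

```bash
python3 -m jog '[[4.5,-0.6,0,0,0,0.03]]' >/dev/null; python3 fs.py;  python3 -m jog '[[4.5,-0.4,0,0,0,0.03]]' >/dev/null; python3 fs.py|head -1; python3 -m jog '[[4,-0.2,0,0,0,0.03]]' >/dev/null; python3 fs.py|head -1
```

```text
t 13.0 a 0.206 r_along 116.3 Fn 2.5 Fb -0.1 toolrel 0.016 z 0.0259
push dir [ 1.   -0.03  0.  ]
to next -.1: [11.5 -1.5  0. ] r fix to 115 [ 0.   1.3 -0. ]
t 13.1 a 0.163 r_along 116.2 Fn 0.3 Fb -0.8 toolrel 0.003 z 0.0264
t 13.2 a 0.119 r_along 116.1 Fn -0.7 Fb -0.1 toolrel -0.01 z 0.0269
```

```bash
for i in 1 2 3; do python3 -m jog '[[2.5,0,-0.5,0,0,0.02]]' >/dev/null; python3 fs.py|head -1; done
```

```text
t 13.3 a 0.097 r_along 116.1 Fn 5.4 Fb 0.2 toolrel -0.012 z 0.0266
t 13.4 a 0.09 r_along 116.3 Fn 7.2 Fb -0.3 toolrel 0.001 z 0.0257
t 13.5 a 0.089 r_along 116.6 Fn 6.2 Fb -0.4 toolrel 0.02 z 0.0247
```

```bash
for m in 1; do python3 -m jog '[[4.5,0,-0.5,0,0,0]]' >/dev/null; python3 fs.py|head -1; python3 -m jog '[[5.5,0,-0.5,0,0,0]]' >/dev/null; python3 fs.py|head -1; done
```

```text
t 13.6 a 0.08 r_along 116.6 Fn 10.8 Fb -4.1 toolrel 0.01 z 0.0236
t 13.7 a 0.073 r_along 116.5 Fn 13.8 Fb -3.7 toolrel 0.002 z 0.0222
```

```bash
python3 -m jog '[[6.3,0.3,0,0,0,0]]' >/dev/null; python3 fs.py|head -1; python3 -m jog '[[7,0.3,0,0,0,0]]' >/dev/null; python3 fs.py|head -1
```

```text
t 13.8 a 0.07 r_along 116.4 Fn 16.6 Fb -1.7 toolrel -0.003 z 0.0212
t 13.9 a 0.068 r_along 116.4 Fn 18.5 Fb -2.2 toolrel -0.007 z 0.0202
```

```bash
python3 -m jog '[[7,0.3,1,0,0,0],[7,0.3,1,0,0,0]]' >/dev/null; python3 fs.py|head -1; python3 -m jog '[[7,0.3,0,0,0,0]]' >/dev/null; python3 fs.py|head -1
```

```text
t 14.1 a 0.07 r_along 116.5 Fn 18.7 Fb -3.2 toolrel -0.008 z 0.0205
t 14.2 a 0.071 r_along 116.4 Fn 19.3 Fb -3.3 toolrel -0.009 z 0.0199
```

```bash
python3 -m jog '[[-8,0,0,0,0,0],[-15,0,0,0,0,0],[-15,0,10,0,0,0],[0,0,35,0,0,0],[0,0,45,0,0,0],[0,0,45,0,0,0],[0,0,0,0,0,0]]'; python3 st.py
python3 - <<'E'
from hp import *
a=eyes.grab_frame('top');x=cv2.resize(a[70:200,260:420],None,fx=5,fy=5,interpolation=cv2.INTER_CUBIC)[:600];cv2.imwrite('pics/t4.png',x)
E
```

```text
t: 14.9
eef_pos: [0.5272, -0.1731, 0.1594]
ee_rot: [3.036, 0.014, -1.477]
force: [1.1, -0.5, 0.6]
width: 0.0004
[ 0.5272 -0.1731  0.1594] 0.0942 [-0.1067  0.0039 -0.9943] w 0.0004 F [ 1.1 -0.5  0.6]
clamp frame [-128.8 -171.   159.4]
```

View pics/t4.png

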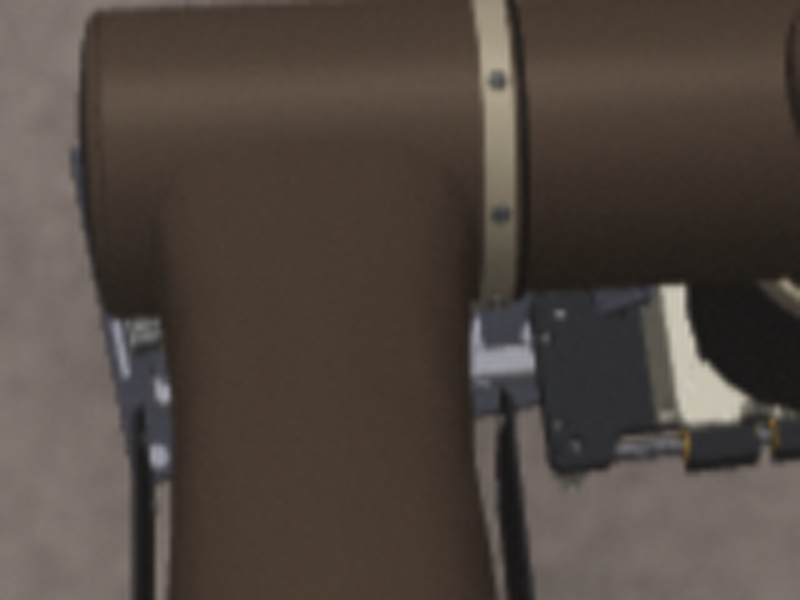

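```bash
python3 -m jog '[[20,-2,0,0.004,-0.107,0],[25,-2,0,0,0,0.04],[20,-2,0,0,0,0.04],[0,0,0,0,0,0]]'; python3 fs.py | head -1
python3 - <<'E'
from hp import *
T=pose();np.save('T5.npy',T);print(T[:3,3],T[:3,2]);a=eyes.grab_frame('wrist');cv2.imwrite('pics/w5.png',cv2.resize(a,(800,500),interpolation=cv2.INTER_CUBIC))
E
```

```text
t: 15.35
eef_pos: [0.5929, -0.1785, 0.1561]
ee_rot: [-3.137, 0.009, -1.394]
force: [-0.6, -0.7, -2.0]
width: 0.0006
t 15.35 a -0.124 r_along 124.7 Fn 0.8 Fb 0.4 toolrel -0.123 z 0.1561
[ 0.59290844 -0.17854968  0.1560651 ] [ 0.00312016  0.01005337 -0.9999446 ]
```

View pics/w5.png

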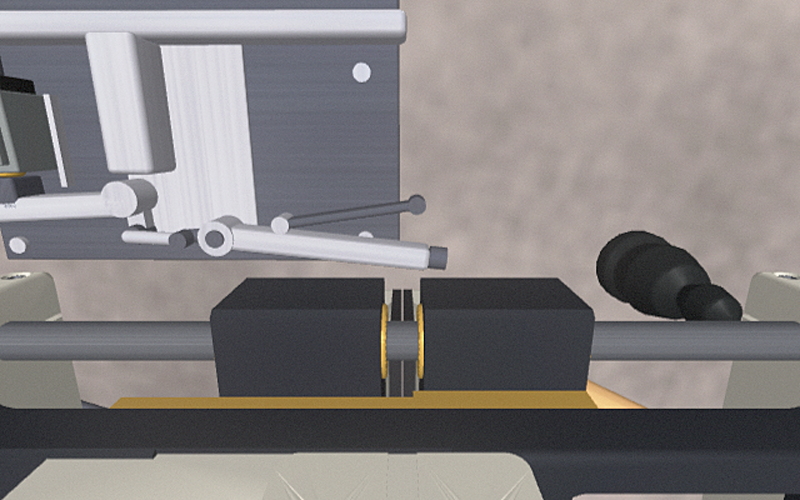

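Run:
```python
from hp import *
T=np.load('T5.npy');K,M,c=cam('wrist',T);g=lambda u,z:ray(K,M,(u[0]/1.25,u[1]/1.25),z)
t=g((417,204),.038);h=g((216,236),.043);e=g((429,257),.041)
print('tip',t,'hinge',h,W([-63,-62,0]),'end',e)
d=e-h;print('len',np.hypot(*d[:2]),'a',-np.pi/2+Y-np.arctan2(d[1],d[0]),'tip r',np.hypot(*(t-h)[:2]))
u=d[:2]/np.hypot(*d[:2]);print('tip along/perp',(t-h)[:2]@u,u[0]*(t-h)[1]-u[1]*(t-h)[0])
b=np.array([u[0],u[1],0]);n=np.array([-u[1],u[0],0])
for n_ in (n,):
  print('inner n',n_, 'start',t+ n_*(28), 'contact',t+n_*15.5/1000, t+n_*.028)
```

```text
tip [ 0.61920657 -0.18305813  0.038     ] hinge [ 0.5747795  -0.05420256  0.043     ] [ 0.57282898 -0.05427307  0.        ] end [ 0.58541999 -0.19765967  0.041     ]
len 0.14385118198974214 a 0.10196364118543855 tip r 0.13629937987696966
tip along/perp 0.1317887862493796 0.034774081925506205
inner n [0.99726056 0.07396874 0.        ] start [28.54250226  1.88806661  0.038     ] contact [ 0.63466411 -0.18191161  0.038     ] [ 0.64712987 -0.180987    0.038     ]
```

```bash
python3 -m jog '[[28,-1,0,-0.01,0.003,0],[30,-1,0,0,0,0],[0,0,-30,0,0,0],[0,0,-30,0,0,0],[0,0,-30,0,0,0],[0,0,-20,0,0,0],[0,0,0,0,0,0]]'; python3 st.py
```

```text
t: 16.1
eef_pos: [0.6472, -0.1799, 0.0389]
ee_rot: [3.138, 0.002, -1.402]
force: [0.6, -0.2, -0.4]
width: 0.0003
[ 0.6472 -0.1799  0.0389] 0.1689 [-0.0041  0.0012 -1.    ] w 0.0003 F [ 0.6 -0.2 -0.4]
clamp frame [ -11.8 -198.7   38.9]
```

```bash
python3 -m jog '[[0,-1,-12,0,-0.003,0],[-7,-0.5,0,0,0,0],[-5,-0.5,0,0,0,0]]'; python3 -m jog '[[-4,0,-1,0,0,0]]'; python3 -m jog '[[-4,0,-1,0,0,0]]';  python3 -m jog '[[-4,0,0,0,0,0]]'
```

```text
t: 16.4
eef_pos: [0.6351, -0.1821, 0.0272]
ee_rot: [-3.141, 0.001, -1.402]
force: [1.1, 0.9, 0.5]
width: 0.0006
t: 16.5
eef_pos: [0.631, -0.1822, 0.0272]
ee_rot: [-3.14, 0.0, -1.402]
force: [1.0, 0.3, 0.1]
width: 0.0003
t: 16.6
eef_pos: [0.6271, -0.1823, 0.0272]
ee_rot: [-3.138, -0.0, -1.402]
force: [1.4, -0.9, 0.9]
width: 0.0003
t: 16.7
eef_pos: [0.6232, -0.1824, 0.028]
ee_rot: [-3.137, -0.0, -1.402]
force: [0.6, -0.3, -0.2]
width: 0.0005
```

```bash
for i in 1 2 3 4; do python3 -m jog '[[-3.5,0,-0.5,0,0,0]]' |egrep 'pos|force'; done
```

```text
eef_pos: [0.6197, -0.1825, 0.0282]
force: [0.5, -0.2, -0.2]
eef_pos: [0.6161, -0.1825, 0.028]
force: [-0.1, -0.6, 0.3]
eef_pos: [0.6128, -0.1827, 0.0279]
force: [2.7, -0.8, 0.5]
eef_pos: [0.6098, -0.1828, 0.0277]
force: [1.5, -1.2, -0.3]
```

```bash
for i in 1 2 3 4 5; do python3 -m jog '[[-3.5,0,-0.5,0,0,0]]' |egrep 'pos|force'; done
```

```text
eef_pos: [0.6065, -0.1829, 0.0274]
force: [2.2, -1.9, 0.0]
eef_pos: [0.6031, -0.183, 0.027]
force: [1.9, -0.7, 0.1]
eef_pos: [0.5998, -0.183, 0.0267]
force: [2.1, -0.8, 1.4]
eef_pos: [0.5966, -0.1831, 0.0264]
force: [3.2, -2.4, 1.7]
eef_pos: [0.5935, -0.1832, 0.0262]
force: [2.9, -2.2, 1.5]
```

```bash
for i in 1 2 3; do python3 -m jog '[[-4.5,-0.5,0,0,0,-0.02],[-4.5,-0.5,0,0,0,-0.03]]' |egrep 'pos|force'; done
```

```text
eef_pos: [0.584, -0.1842, 0.0263]
force: [0.8, -0.3, 1.8]
eef_pos: [0.5717, -0.1848, 0.0253]
force: [0.0, -0.1, 0.3]
eef_pos: [0.5594, -0.1854, 0.0242]
force: [0.6, 0.3, -0.4]
```

```bash
python3 -m jog '[[-6,1,0.5,0,0,-0.04],[-6,1.3,0.5,0,0,-0.045],[-6,1.8,0.5,0,0,-0.045],[-6,2.2,0.5,0,0,-0.045]]'|egrep 'pos|force|rot';python3 -m jog '[[-5.5,2.5,0.5,0,0,-0.045],[-5.5,2.8,0.5,0,0,-0.045]]' |egrep 'pos|force|rot'; python3 -m jog '[[-4.5,2.6,0.5,0,0,-0.045],[-4,2.5,0,0,0,-0.03]]' |egrep 'pos|force|rot'
```

```text
eef_pos: [0.5303, -0.1788, 0.0245]
ee_rot: [3.141, -0.001, -1.747]
force: [2.1, -0.7, -0.9]
eef_pos: [0.5179, -0.1734, 0.0251]
ee_rot: [3.14, -0.001, -1.843]
force: [2.7, -1.2, -1.3]
eef_pos: [0.5094, -0.1683, 0.0257]
ee_rot: [-3.141, -0.0, -1.922]
force: [6.5, -6.5, -2.8]
```

```bash
python3 -m jog '[[-3,2,0,0,0,-0.02]]' |egrep 'pos|force|rot'; python3 -m jog '[[-3.5,2.3,0,0,0,0]]' |egrep 'pos|force|rot'
```

```text
eef_pos: [0.5079, -0.1671, 0.0264]
ee_rot: [-3.137, -0.0, -1.943]
force: [6.6, -13.9, -1.9]
eef_pos: [0.5069, -0.1661, 0.0273]
ee_rot: [-3.132, -0.001, -1.943]
force: [9.0, -16.8, -2.9]
```

```bash
python3 -m jog '[[6,-6,0,0,0,0],[15,-13,0,0,0,0],[0,0,20,0,0,0],[0,0,45,0,0,0],[0,0,45,0,0,0],[0,0,20,0,0,0]]'
python3 - <<'E'
from hp import *
T=pose();np.save('T6.npy',T);a=eyes.grab_frame('wrist');cv2.imwrite('pics/w6.png',cv2.resize(a,(800,500),interpolation=cv2.INTER_CUBIC))
E
```

```text
t: 19.8
eef_pos: [0.5218, -0.1861, 0.1563]
ee_rot: [3.139, -0.004, -1.948]
force: [0.3, 0.2, -1.1]
width: 0.0001
```

View pics/w6.png

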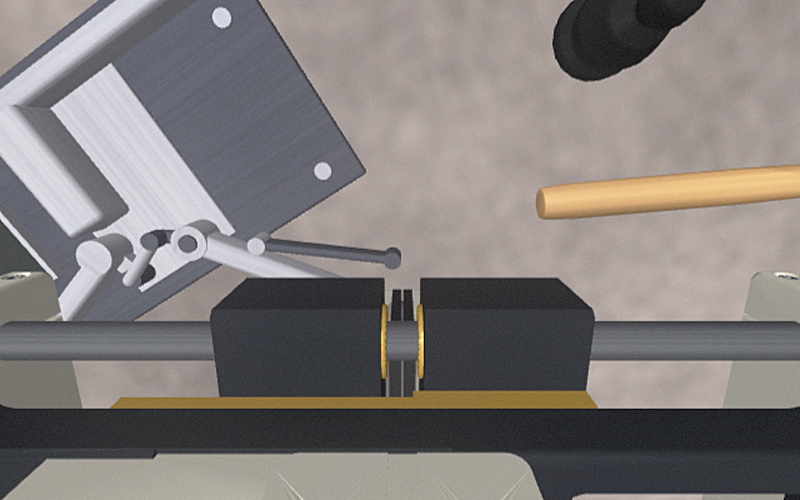

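```bash
python3 -m jog '[[12,40,1,0,0,0.078],[12,40,0,0,0,0.078],[12,40,0,0,0,0.078],[12,40,0,0,0,0.078],[12,40,0,0,0,0.078],[12,40,0,0,0,0.078],[12,40,0,0,0,0.078],[0,0,0,0,0,0]]'
python3 - <<'E'
from hp import *
T=pose();np.save('T7.npy',T);a=eyes.grab_frame('wrist');cv2.imwrite('pics/w7.png',cv2.resize(a[100:340,240:560],(800,600),interpolation=cv2.INTER_CUBIC))
E
```

```text
t: 20.65
eef_pos: [0.6005, 0.1024, 0.1568]
ee_rot: [3.134, -0.003, -1.389]
force: [-0.1, 0.3, -1.1]
width: 0.0003
```

View pics/w7.png

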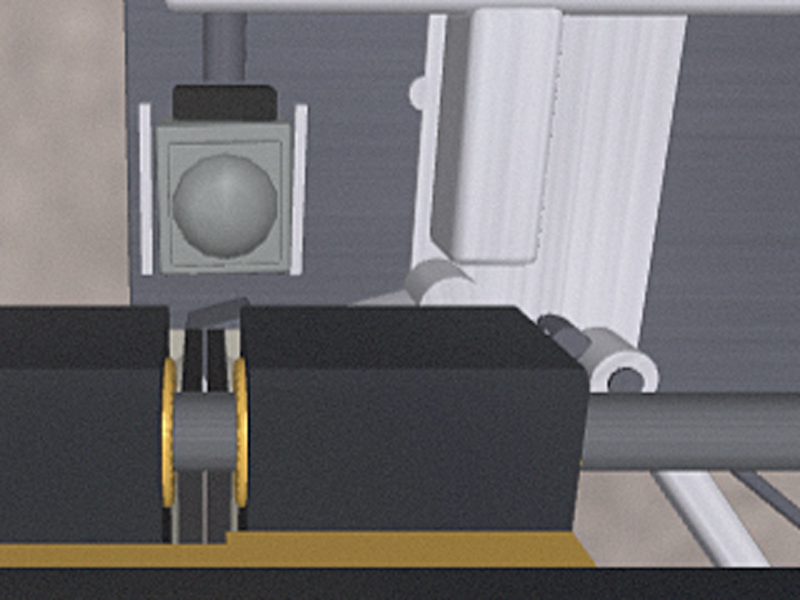

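```bash
python3 -c "
from station import workorder,status
print(status.get_state()['t'],workorder.job_done())"
```

```text
the job is handed in; nothing more can be done
20.7 None
```

The job is handed in at 20.7 s of the 70 s allowed. As far as my checks show, every step was met, though I had no direct reading of the joints or of the contact forces on the clamp.

- **Placing:** I set the rightmost plinth in the nest with its stud facing the open jaw. The wrist picture showed it between the guides with the stud still proud.
- **Shutting:** I pushed the handle shut until the push rose at the stop, about 0.1 rad from the clamp's -y direction. I then held about 17 to 19 N there for roughly 0.4 s. With the fingers off, the picture showed the clamp still shut.
- **Releasing:** I pulled the lever slowly at about 2 to 4 N. The handle came back over centre, and I swung it to its open stop. I pressed on that stop with about 19 N at most.
- **Last checks:** The final wrist pictures showed the lever sprung back and the handle open. The jaw was clear of the plinth, which stood squarely in the nest against the pad. The stud no longer showed past the stone's top edge, so I take it to be home, but I didn't measure its depth.
- **Failed check:** The overhead picture meant to confirm the lock was blocked by the arm, so that confirmation comes from the wrist camera.
- **Not checked:** I didn't measure the other things again at the end. The fingers kept clear of them as far as I could see.

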